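# Make up two cable-installation kits from bench stock

### The arm

A 7-joint arm with a two-finger parallel gripper is mounted at the origin on the work surface. World frame = base frame: x ahead of the robot, y to its left, z up, the work surface at z = 0. Lengths are in mm, angles in rad, forces in N, time in s.
With the tool pointing down it reaches from about 425 to 875 mm from the base axis. Payload 4.7 kg.
Tool frame: the origin (TCP) lies at the very end of the fingers, on their centre line; the grasp point (between the pads) lies 19 mm behind it; z points along the fingers, y is the line along which they close (so a half turn about z gives the same grasp; the last joint's range is limited). The gripper opens to 85 mm and grips with 20 to 120 N. Pads are 22 mm wide; open, the fingers measure 114 mm over their backs; the gripper's body (76 mm by 85 mm) begins 54 mm behind the grasp point. The pads swing forward as they close: fully open they stand 13 mm farther back than shut.
Start: joints at [1.187, 0.321, -0.07, 1.45, 0.023, 1.371, -0.057], TCP at [251.787, -599.273, 231.349] pointing down, gripper open.
Joint ranges: [-2.86, 2.86], [-0.3, 2.09], [-1.38, 1.24], [0.06, 2.45], [-1.56, 4.7], [0.09, 2.05], [-2.69, 2.69]. Speed limits (rad/s): [2.57, 2.57, 3.14, 3.14, 3.14, 3.14, 3.14].

### API

Orientations are given as a rotation vector (axis times angle).
In Python, from bench import robot gives the robot as it stands.
- The arm moves only by the shell command python3 -m crank 'ROWS' [FORCE]. ROWS is JSON, one flat list of numbers, 7 for each row, row after row: the shift along the tool's x, y, z normalised to -1 to 1, where 1 is 0.25 m, then the turn, a rotation vector about the tool's x, y, z normalised to -1 to 1, where 1 is 30 degrees, then the opening, from -1 (shut) to 1 (fully open). A call has 1 to 20 rows; each row is the pose to reach, as a shift and turn from the pose commanded when the call began, along the tool's axes at that moment; what a row does not reach only later rows make up. A row lasts 1/8 s, in which the tool goes at most 62.5 mm and 10.7 degrees, less where a joint would pass 70% of its speed; a pose out of reach is approached as far as the arm can. A call with a number of a shift or a turn outside -1 to 1 is refused whole. A call with a gripper value outside its range is refused whole. The fingers move at their own pace and stop on an object; FORCE is the grip in N (left out, the last holds). Time passes only in rows, so rows that repeat a pose let the fingers close. It gives the time, the measured TCP pose, the force, the opening and the grip force at its end, in the units of the state.
- robot.observe(): the state, without advancing time (a new reading comes with each control period).
- robot.camera(name): name is "scene" or "top" or "wrist"; returns a dict with "color" (400x640x3 uint8, red, green, blue), "fx", "fy", "cx", "cy" (pixels), "rvec" (rotation vector, rad) and "tvec" (3), from world to camera coordinates, as OpenCV has them. Camera axes: x right, y down, z forward; pixel columns grow to the right and rows downward; lengths in mm; the calibration is good to about 2 mm. A picture is of the moment at which its call begins. There is no depth.
- robot.hand_in(): hands the job in; it is judged then, once.
The state is a dict: "clock": time; "joint_positions": joint angles; "dq": joint speeds; "joint_efforts": joint torques, N m; "eef_pos": TCP position; "tool_rot": TCP orientation; "wrist_force": force on the tool from outside, world axes, zero at the start; "wrist_torque": the same for the moment, N m; "finger_gap": opening from 0.0 (shut) to 1.0 (fully open); "grip_force": force on a finger pad.
Only numpy, scipy, OpenCV 4.12 (cv2) and the standard library are available. Lean on these libraries where they do the work, as an engineer would, in place of code of your own. Each camera call takes 0.05 s, during which the arm holds its last target. There are 200 camera calls.

### The job

Make up the two kits in the white-walled trays. In the tray with the keyed pocket, nest the two aluminium angle brackets flat in the pocket, the small one inside the large one's corner, and stand the slim black sleeve in the compartment beside it; in the other tray, lay the long terminal block, screws up, along the narrow compartment and stand the wide black sleeve in the broad one. Leave the short terminal block, the mug and the roll of tape where they are.

Things in the scene. Friction and masses are not known exactly. Their poses are not given: they have to be found in the camera images.
- bracket_tray: Fixed white tray, grey floor, 150 (x) by 80 (y) mm, with a key block in a corner of its larger pocket. Origin: centre of underside, on bench. Floor 4 mm thick; 4 mm walls and key block reach 16 mm above the bench. Keyed pocket: x -71 to 23, y -36 to 36 mm, of which the key block fills x -16 to 23, y 19 to 36. Sleeve compartment: x 27 to 71, y -36 to 36. Brackets fit one way only, 5 mm gaps.
- terminal_tray: Fixed white tray, grey floor, 132 (x) by 98 (y) mm, with two plain compartments and no key block. Origin: centre of underside, on bench. Floor 4 mm thick; 4 mm walls reach 16 mm above the bench. Narrow compartment: x -62 to -18, y -45 to 45 mm. Broad compartment: x -14 to 62, y -45 to 45 mm.
- large_bracket: Flat L-shaped aluminium plate, 84 (x) by 62 (y) by 12 mm, 100 g. Its 22 mm wide legs run along the -y and -x edges (outer corner at -x, -y). Origin: underside, centre of the 84 x 62 rectangle. Upright grip lug 24 (x) by 12 (y) mm at x 19, y -20, top 42 mm up: pinch across y. Nested: origin at x -24, y 0 mm of the bracket tray, axes parallel to the tray's, same way round.
- small_bracket: Flat L-shaped aluminium plate, 52 (x) by 34 (y) by 12 mm, 50 g. Its 18 mm wide legs run along the -y and -x edges (outer corner at -x, -y). Origin: underside, centre of the 52 x 34 rectangle. Upright grip lug 12 (x) by 20 (y) mm at x -17, y 0, top 42 mm up: pinch across x. Nested: origin at x -13, y 13 mm of the bracket tray, axes parallel to the tray's, same way round.
- slim_sleeve: Slim black plastic tube standing upright, 26 mm outside diameter, 50 mm tall, rigid. Origin: centre of its underside, z along its axis.
- wide_sleeve: Wide, short black plastic tube standing upright, 44 mm outside diameter, 36 mm tall, rigid. Origin: centre of its underside, z along its axis.
- long_block: Long white five-way terminal block with brass screws on top, 70 (x) by 24 (y) by 32 (z) mm. Origin: centre of its underside, x along its length. It goes into the narrow compartment with its length along the tray's y, either end first.
- short_block: Short white three-way terminal block, 40 (x) by 24 (y) by 32 (z) mm. Origin: centre of its underside, x along its length. It belongs to neither kit; leave it.
- mug: White mug, 76 mm across, 85 mm tall, handle to +y, beyond the trays. Origin: centre of its underside. A bystander.
- tape: Blue roll of tape lying flat, 96 mm across, 24 mm tall, beyond the trays. Origin: centre of its underside. A bystander.

How it is judged (in metres and radians):
At the end, for the whole second after the job is handed in: Brackets flat on the keyed pocket's floor, 12 mm and 0.25 rad from nested; slim sleeve upright beside them; long block screws up along the narrow compartment (12.5 mm, 0.25 rad), wide sleeve upright in the broad one; all within 3 mm of the floor, tilt below 0.06 rad, at rest (x of large_bracket in the frame of bracket_tray between -0.036 and -0.012 m and y of large_bracket in the frame of bracket_tray between -0.012 and 0.012 m and z of large_bracket in the frame of bracket_tray between 0.001 and 0.007 m and angle between each of large_bracket, small_bracket, slim_sleeve, wide_sleeve, long_block's own z axis and vertical below 0.06 rad and linear speed of each of large_bracket, small_bracket, slim_sleeve, wide_sleeve, long_block below 0.02 m/s and angular speed of each of large_bracket, small_bracket, slim_sleeve, wide_sleeve, long_block below 0.2 rad/s and angle between the x axis of each of large_bracket, small_bracket and the x axis of bracket_tray, either way round below 0.25 rad and x of small_bracket in the frame of bracket_tray between -0.025 and -0.001 m and y of small_bracket in the frame of bracket_tray between 0.001 and 0.025 m and z of small_bracket in the frame of bracket_tray between 0.001 and 0.007 m and x of slim_sleeve in the frame of bracket_tray between 0.0375 and 0.0605 m and y of slim_sleeve in the frame of bracket_tray between -0.0255 and 0.0255 m and z of slim_sleeve in the frame of bracket_tray between 0.001 and 0.007 m and x of wide_sleeve in the frame of terminal_tray between 0.0055 and 0.0425 m and y of wide_sleeve in the frame of terminal_tray between -0.0255 and 0.0255 m and z of wide_sleeve in the frame of terminal_tray between 0.001 and 0.007 m and x of long_block in the frame of terminal_tray between -0.0525 and -0.0275 m and y of long_block in the frame of terminal_tray between -0.0125 and 0.0125 m and z of long_block in the frame of terminal_tray between 0.001 and 0.007 m and angle between the x axis of long_block and the y axis of terminal_tray, either way round below 0.25 rad); the robot touches nothing.
It fails at once if the short terminal block is moved by more than 25 mm (distance of short_block from where it was at the start of the episode above 0.025 m).
It fails at once if the mug is moved by more than 25 mm (distance of mug from where it was at the start of the episode above 0.025 m).
It fails at once if the roll of tape is moved by more than 25 mm (distance of tape from where it was at the start of the episode above 0.025 m).
It also fails if it takes over 128 s, if anything falls off the work surface, if the arm or the gripper's body presses on something with over 40 N, if the wrist force passes 120 N, or if a joint passes its speed limit or range.

## Working session

There is one attempt and no reset: what is moved stays moved. The work goes in short steps, Python scripts to look and compute and a shell command to move; the robot and the scene stay as the last step left them, time stands still between calls to the robot, and variables do not carry over. Pictures are saved under pics/ and viewed, at most 17 in all, crops included, and the job is handed in when it is done.

```bash
mkdir -p pics; ls; python3 - <<'E'
from bench import robot
import cv2
s=robot.observe(); print(s)
for n in("top","scene"):
    c=robot.camera(n); cv2.imwrite(f"pics/{n}0.png",c["color"][:,:,::-1]); print(n,{k:c[k] for k in c if k!="color"})
E
```

```text
pics
{'clock': 0.0, 'joint_positions': array([ 1.18709974,  0.32183124, -0.07011728,  1.45170399,  0.02259004,
        1.3708043 , -0.05690897]), 'dq': array([ 0.00122831, -0.00217468,  0.00104197, -0.00057026, -0.00048803,
        0.00202185, -0.00022348]), 'joint_efforts': array([-6.60123510e-05, -4.93589401e+01, -3.81805105e-01, -3.14332938e+01,
        1.33539853e-02,  1.13727112e-02,  3.14254828e-05]), 'eef_pos': array([ 251.56314841, -598.7443756 ,  230.20386049]), 'tool_rot': array([-3.07777408e+00, -6.20448259e-01,  7.30897371e-04]), 'wrist_force': array([0.04349519, 0.0402248 , 0.32025185]), 'wrist_torque': array([-0.00895772, -0.03067369,  0.00518679]), 'grip_force': 0.0, 'finger_gap': 0.9986491442293866}
top {'fx': 515.3139200026073, 'fy': 515.3139200026073, 'cx': 322.94322952695836, 'cy': 200.6165104842854, 'rvec': array([ 2.18279554, -2.04022475,  0.21240908]), 'tvec': array([ -29.92303767,  571.43535293, 1404.84971788])}
scene {'fx': 364.16583113805683, 'fy': 364.16583113805683, 'cx': 323.8926650094709, 'cy': 197.6863516386297, 'rvec': array([ 1.93177805,  1.50798391, -0.5993244 ]), 'tvec': array([-140.83391031, -371.15288046, 1224.34851864])}
```

View pics/top0.png

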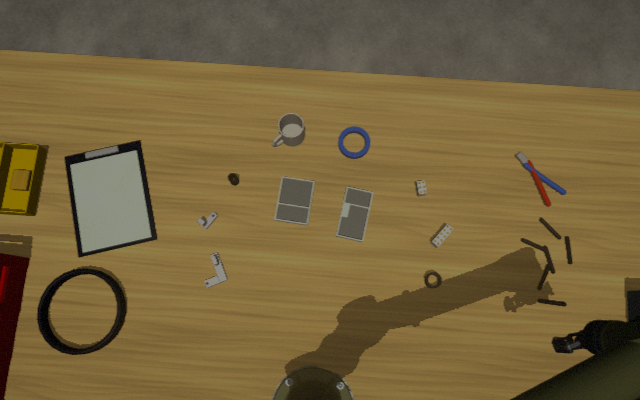

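View pics/scene0.png

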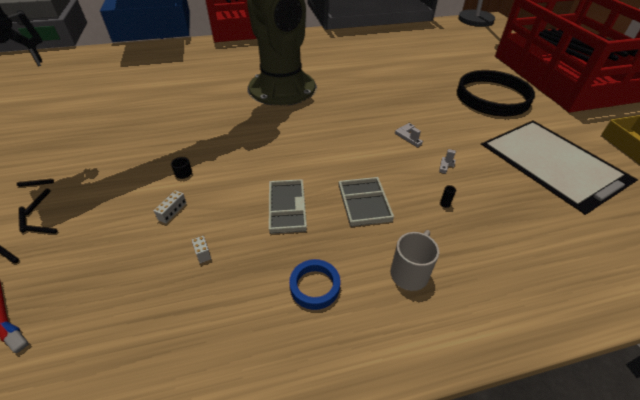

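```bash
cat > h.py <<'E'
import numpy as np, cv2
from scipy.spatial.transform import Rotation as R
from bench import robot
def ray(c,uv,z):
    """pixels -> world xy on plane z"""
    uv=np.atleast_2d(np.float64(uv)); Rm=R.from_rotvec(c["rvec"]).as_matrix()
    d=np.c_[(uv[:,0]-c["cx"])/c["fx"],(uv[:,1]-c["cy"])/c["fy"],np.ones(len(uv))]@Rm
    o=-Rm.T@c["tvec"]; return (o+d*((z-o[2])/d[:,2])[:,None])[:,:2]
def proj(c,P):
    P=np.atleast_2d(np.float64(P)); K=np.array([[c["fx"],0,c["cx"]],[0,c["fy"],c["cy"]],[0,0,1]])
    return cv2.projectPoints(P,c["rvec"],c["tvec"],K,None)[0][:,0]
def go(x,y,z,yaw):
    """tool down, tool y axis along world direction yaw(deg) (mod 180): shift and turn in row units"""
    s=robot.observe(); T=R.from_rotvec(s["tool_rot"]); best=None
    for k in (0,180):
        a=np.radians(yaw+k); yv=np.array([np.cos(a),np.sin(a),0]); zv=np.array([0,0,-1.]); xv=np.cross(yv,zv)
        t=(T.inv()*R.from_matrix(np.c_[xv,yv,zv])).as_rotvec()
        if best is None or np.linalg.norm(t)<np.linalg.norm(best): best=t
    sh=T.inv().apply(np.array([x,y,z])-s["eef_pos"])
    ty=T.as_matrix()[:,1]
    print("clk %.2f at"%s["clock"],s["eef_pos"].round(1),"yaw %.1f q7 %.2f"%(np.degrees(np.arctan2(ty[1],ty[0])),s["joint_positions"][6]),"f",s["wrist_force"].round(1),"gap %.3f grip %.1f"%(s["finger_gap"],s["grip_force"]))
    print("ROW",(sh/250).round(3).tolist(),(np.degrees(best)/30).round(3).tolist())
def quad(c,m,z):
    cs=max(cv2.findContours(m.astype(np.uint8),cv2.RETR_EXTERNAL,cv2.CHAIN_APPROX_NONE)[0],key=cv2.contourArea)[:,0]
    w=ray(c,cs,z).astype(np.float32); (a,b),(p,q),t=cv2.minAreaRect(w)
    if p<q:p,q,t=q,p,t+90
    return (round(a,1),round(b,1),round(p,1),round(q,1),round((t+90)%180-90,1)),cs,w
E
python3 - <<'E'
from h import *
c=robot.camera("top"); im=c["color"]; hsv=cv2.cvtColor(im,cv2.COLOR_RGB2HSV)
def box(n,u,v,r,m,z):
    mm=np.zeros(m.shape,bool); mm[v-r:v+r,u-r:u+r]=m[v-r:v+r,u-r:u+r]; print(n,quad(c,mm,z)[0],mm.sum())
low=(hsv[...,1]<70)&(hsv[...,2]>60); dark=hsv[...,2]<50
box("btray",354,214,33,low,16); box("ttray",295,200,30,low,16)
box("large",216,270,22,low,12); box("small",208,220,16,low,12)
box("long",442,235,18,low,32); box("short",421,188,12,low,32)
box("slim",233,179,12,dark,50); box("wide",433,280,13,dark,36)
cv2.imwrite("pics/t1.png",cv2.resize(im[100:300,190:460,::-1],None,fx=2.9,fy=2.9,interpolation=cv2.INTER_CUBIC))
E
```

```text
btray (549.0, -84.9, 151.8, 80.4, -8.7) 1412
ttray (577.0, 93.0, 133.8, 98.6, -5.0) 1508
large (360.0, 311.6, 85.3, 62.2, 24.8) 351
small (506.7, 341.4, 52.5, 35.9, -39.3) 154
long (499.9, -336.5, 73.7, 25.0, -38.7) 182
short (636.0, -274.5, 44.2, 25.7, 8.7) 96
slim (620.3, 270.8, 34.8, 20.6, 38.2) 73
wide (370.8, -327.4, 30.6, 11.2, 1.3) 43
```

View pics/t1.png

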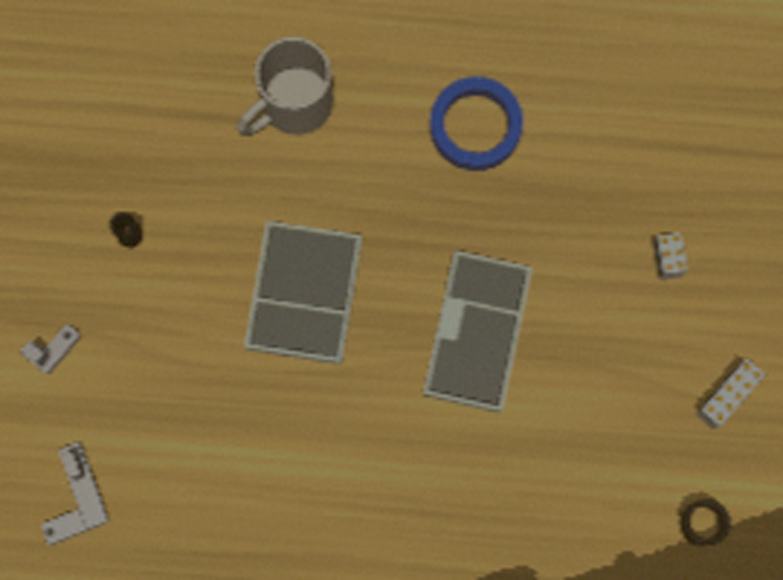

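```bash
python3 -c "
from h import *
go(371,-327,200,0); go(371,-327,200,60); go(371,-327,200,-60)
c=robot.camera('top'); print(ray(c,[[433.1,279.3]],36))
T=R.from_rotvec(robot.observe()['tool_rot']).as_matrix();print(T.round(2))"
```

```text
clk 0.15 at [ 251.6 -598.9  230.4] yaw -67.2 q7 -0.06 f [-0.3 -0.2  0.7] gap 1.001 grip 0.0
ROW [0.862, -0.817, 0.123] [-0.003, -0.002, -2.24]
clk 0.15 at [ 251.6 -598.9  230.4] yaw -67.2 q7 -0.06 f [-0.3 -0.2  0.7] gap 1.001 grip 0.0
ROW [0.862, -0.817, 0.123] [-0.003, 0.001, 1.76]
clk 0.15 at [ 251.6 -598.9  230.4] yaw -67.2 q7 -0.06 f [-0.3 -0.2  0.7] gap 1.001 grip 0.0
ROW [0.862, -0.817, 0.123] [-0.003, -0.0, -0.24]
[[ 373.38593521 -313.67934651]]
[[ 0.92  0.39 -0.  ]
 [ 0.39 -0.92  0.  ]
 [-0.   -0.   -1.  ]]
```

```bash
python3 -c "
from h import *
go(373,-314,160,-67)"; python3 -m crank '[0.4,-0.4,0.14,0,0,0,1, 0.893,-0.862,0.28,0,0,0,1, 0.893,-0.862,0.28,0,0,0,1, 0.893,-0.862,0.28,0,0,0,1, 0.893,-0.862,0.28,0,0,0,1, 0.893,-0.862,0.28,0,0,0,1, 0.893,-0.862,0.28,0,0,0,1]' 40; python3 -c "
from h import *
go(373,-314,160,-67)
c=robot.camera('wrist');cv2.imwrite('pics/w1.png',c['color'][:,:,::-1]);print(proj(c,[[373,-314,36],[373,-314,0]]))"
```

```text
clk 0.20 at [ 251.7 -599.   230.7] yaw -67.2 q7 -0.06 f [ 0.   0.  -0.6] gap 1.003 grip 0.0
ROW [0.889, -0.862, 0.284] [-0.002, 0.0, -0.007]
clock: 1.08
eef_pos: [374.1, -314.2, 161.4]
tool_rot: [3.079, 0.622, -0.001]
wrist_force: [-0.5, -0.6, 0.1]
finger_gap: 0.996
grip_force: 0.0
clk 1.07 at [ 374.1 -314.2  161.4] yaw -67.1 q7 -0.54 f [-0.5 -0.6  0.1] gap 0.996 grip 0.0
ROW [-0.004, -0.002, 0.006] [0.001, 0.001, -0.005]
[[316.19604319 192.82000524]
 [316.21579961 184.86995903]]
```

View pics/w1.png

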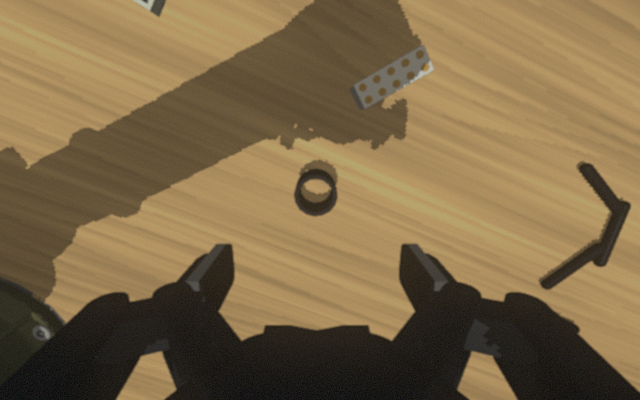

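```bash
python3 - <<'E'
from h import *
c=robot.camera('wrist'); im=c["color"]; hsv=cv2.cvtColor(im,cv2.COLOR_RGB2HSV)
d=np.zeros(im.shape[:2],bool); d[155:222,285:347]=hsv[155:222,285:347,2]<60
q,cs,w=quad(c,d,18); x,y,ww,hh=cv2.boundingRect(cs); print("sleeve px",x,y,ww,hh,q)
# top ring radius in px 22mm ; bottom edge of box is near rim edge
for z in(0,36):print(z,proj(c,[[373,-314,z],[395,-314,z]]))
m=np.zeros(im.shape[:2],bool); m[35:115,345:440]=hsv[35:115,345:440,1]<75
q,cs,w=quad(c,m,32);print("block",q,cv2.boundingRect(cs))
go(373,-314,8,-67)
E
```

```text
sleeve px 296 169 38 44 (369.5, -314.4, 47.2, 39.2, 21.7)
0 [[315.42595901 184.18781995]
 [323.13823347 166.20837376]]
36 [[315.3192587  192.04901983]
 [324.01217624 171.9370372 ]]
block (497.3, -335.1, 74.5, 24.6, -38.3) (349, 44, 84, 65)
clk 1.18 at [ 373.5 -315.7  161.6] yaw -67.3 q7 -0.54 f [-0.5 -1.3  0.2] gap 0.998 grip 0.0
ROW [0.001, -0.008, 0.615] [0.002, 0.0, -0.011]
```

```bash
python3 -m crank '[0.001,-0.008,0.2,0,0,0,1, 0.001,-0.008,0.42,0,0,0,1, 0.001,-0.008,0.56,0,0,0,1, 0.001,-0.008,0.615,0,0,0,1, 0.001,-0.008,0.615,0,0,0,1, 0.001,-0.008,0.615,0,0,0,-1, 0.001,-0.008,0.615,0,0,0,-1, 0.001,-0.008,0.615,0,0,0,-1, 0.001,-0.008,0.615,0,0,0,-1, 0.001,-0.008,0.615,0,0,0,-1, 0.001,-0.008,0.615,0,0,0,-1]' 40; python3 -c "
from h import *
t=np.radians(-5);print(577+24*np.cos(t),93+24*np.sin(t))
go(601,91,110,85)"
```

```text
clock: 2.55
eef_pos: [374.4, -313.0, 9.1]
tool_rot: [3.077, 0.62, 0.002]
wrist_force: [-0.7, 0.8, 6.3]
finger_gap: 0.496
grip_force: 40.5
600.9086727542019 90.9082621740562
clk 2.55 at [ 374.4 -313.     9.1] yaw -67.2 q7 -0.60 f [-0.7  0.8  6.3] gap 0.496 grip 40.5
ROW [1.462, -1.138, -0.405] [0.004, -0.003, 0.926]
```

```bash
python3 -m crank '[0,0,-0.2,0,0,0,-1, 0.1,-0.08,-0.4,0,0,0.1,-1, 0.3,-0.23,-0.405,0,0,0.4,-1, 0.5,-0.39,-0.405,0,0,0.7,-1, 0.7,-0.545,-0.405,0,0,0.926,-1, 0.9,-0.7,-0.405,0,0,0.926,-1, 0.95,-0.74,-0.405,0,0,0.926,-1, 0.95,-0.74,-0.405,0,0,0.926,-1]'; python3 -c "
from h import *
go(601,91,110,85)"
```

```text
clock: 3.55
eef_pos: [521.7, -46.5, 109.1]
tool_rot: [-3.138, 0.128, -0.001]
wrist_force: [0.1, -1.1, -0.4]
finger_gap: 0.493
grip_force: 41.1
clk 3.55 at [521.7 -46.5 109.1] yaw -94.7 q7 -1.70 f [ 0.1 -1.1 -0.4] gap 0.493 grip 41.1
ROW [0.271, -0.574, -0.003] [-0.002, -0.001, 0.011]
```

```bash
python3 -m crank '[0.09,-0.2,0,0,0,0.01,-1, 0.18,-0.4,0,0,0,0.01,-1, 0.271,-0.574,0,0,0,0.01,-1, 0.271,-0.574,0,0,0,0.01,-1, 0.271,-0.574,0,0,0,0.01,-1]'; python3 -c "
from h import *
go(601,91,14,85)
c=robot.camera('wrist');cv2.imwrite('pics/w2.png',c['color'][:,:,::-1])"
```

```text
clock: 4.18
eef_pos: [600.4, 85.3, 108.3]
tool_rot: [3.136, -0.147, -0.002]
wrist_force: [-0.5, -0.6, -1.2]
finger_gap: 0.495
grip_force: 41.2
clk 4.17 at [600.4  85.3 108.3] yaw -95.4 q7 -2.01 f [-0.5 -0.6 -1.2] gap 0.495 grip 41.2
ROW [0.001, -0.024, 0.377] [0.004, 0.002, -0.013]
```

View pics/w2.png

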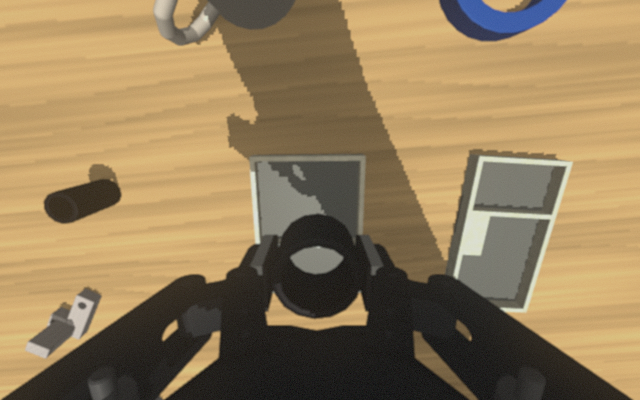

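```bash
python3 -m crank '[0.001,-0.024,0.15,0,0,0,-1, 0.001,-0.024,0.28,0,0,0,-1, 0.001,-0.024,0.35,0,0,0,-1, 0.001,-0.024,0.377,0,0,0,-1, 0.001,-0.024,0.377,0,0,0,-1, 0.001,-0.024,0.377,0,0,0,-1]'; python3 -c "
from h import *
go(601,91,14,85)"
```

```text
clock: 4.97
eef_pos: [602.6, 93.4, 15.8]
tool_rot: [-3.138, 0.145, -0.003]
wrist_force: [-0.4, -0.2, 0.2]
finger_gap: 0.495
grip_force: 41.2
clk 4.97 at [602.6  93.4  15.8] yaw -95.3 q7 -2.08 f [-0.4 -0.2  0.2] gap 0.495 grip 41.2
ROW [-0.006, 0.01, 0.007] [-0.0, -0.004, -0.01]
```

```bash
python3 -m crank '[0,0,0.011,0,0,0,-1, 0,0,0.011,0,0,0,-1, 0,0,0.011,0,0,0,0.3, 0,0,0.011,0,0,0,0.3, 0,0,0.011,0,0,0,0.3, 0,0,-0.1,0,0,0,0.3, 0,0,-0.3,0,0,0,0.3, 0,0,-0.5,0,0,0,0.6, -0.1,0.2,-0.6,0,0,0.2,1, -0.15,0.4,-0.6,0,0,0.5,1, -0.2,0.6,-0.6,0,0,0.8,1, -0.25,0.8,-0.6,0,0,0.95,1, -0.3,1,-0.6,0,0,0.95,1, -0.3,1,-0.6,0,0,0.95,1]'; python3 -c "
from h import *
c=robot.camera('top');im=c['color'];cv2.imwrite('pics/t2.png',cv2.resize(im[100:300,190:460,::-1],None,fx=2.9,fy=2.9,interpolation=cv2.INTER_CUBIC))
go(480,-310,180,-128.5)"
```

```text
clock: 6.72
eef_pos: [501.9, -153.9, 164.3]
tool_rot: [3.0, -0.925, -0.001]
wrist_force: [0.2, 0.4, 0.1]
finger_gap: 0.998
grip_force: 0.0
clk 6.78 at [ 503.  -150.7  164.4] yaw -124.0 q7 -1.97 f [0.5 1.1 0. ] gap 0.998 grip 0.0
ROW [0.28, 0.579, -0.062] [0.001, 0.0, 0.148]
```

View pics/t2.png

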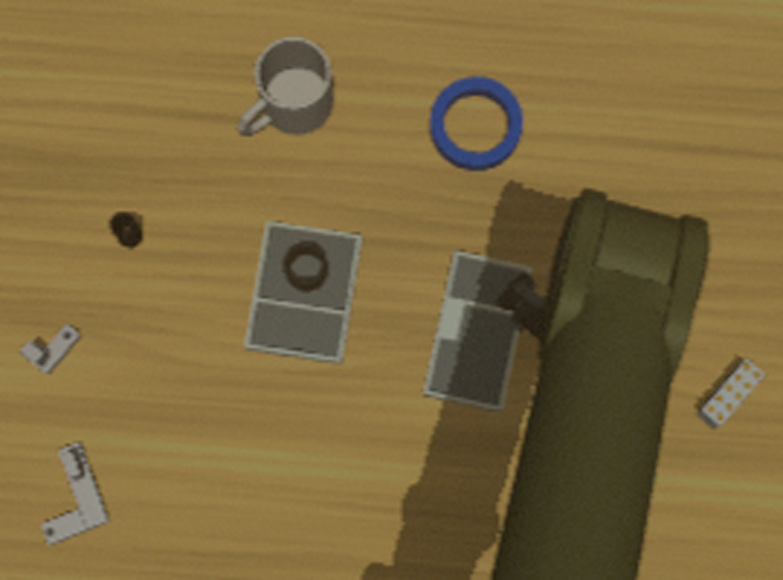

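```bash
python3 -c "
from h import *
go(498.5,-335.5,150,-128.5)"; python3 -m crank '[0.08,0.2,0.02,0,0,0.14,1, 0.16,0.4,0.04,0,0,0.14,1, 0.22,0.65,0.058,0,0,0.14,1, 0.22,0.65,0.058,0,0,0.14,1, 0.22,0.65,0.058,0,0,0.14,1, 0.22,0.65,0.058,0,0,0.14,1, 0.22,0.65,0.058,0,0,0.14,1]'; python3 - <<'E'
from h import *
c=robot.camera('wrist'); im=c["color"]; hsv=cv2.cvtColor(im,cv2.COLOR_RGB2HSV)
p=proj(c,[498.5,-335.5,32])[0];print(p)
u,v=p.astype(int);x0=max(u-90,0);y0=max(v-90,0)
m=np.zeros(im.shape[:2],bool); m[y0:v+90,x0:u+90]=((hsv[...,1]<75)&(hsv[...,2]>70))[y0:v+90,x0:u+90]
q,cs,w=quad(c,m,32);print("block",q,cv2.boundingRect(cs))
b=np.zeros(im.shape[:2],bool)
cv2.imwrite('pics/w3.png',im[:,:,::-1])
go(498.5,-335.5,12,-128.5)
E
```

```text
clk 6.78 at [ 503.  -150.7  164.4] yaw -124.0 q7 -1.97 f [0.5 1.1 0. ] gap 0.998 grip 0.0
ROW [0.399, 0.623, 0.058] [0.001, 0.0, 0.148]
clock: 7.65
eef_pos: [460.2, -312.6, 150.2]
tool_rot: [-2.972, 1.018, -0.001]
wrist_force: [-0.1, -0.5, -0.3]
finger_gap: 1.001
grip_force: 0.0
[310.22959491 147.47823088]
block (499.0, -336.4, 71.1, 25.4, -38.8) (297, 106, 29, 79)
clk 7.70 at [ 460.  -313.   150.3] yaw -127.8 q7 -1.72 f [ 0.6 -0.1  0.8] gap 0.999 grip 0.0
ROW [0.177, -0.023, 0.553] [-0.0, -0.001, 0.022]
```

View pics/w3.png

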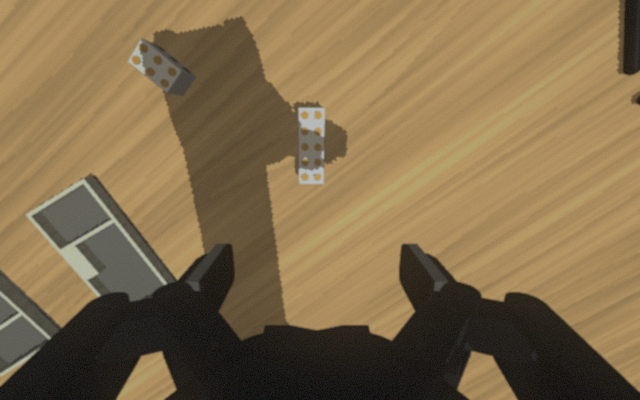

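```bash
python3 -m crank '[0.177,-0.02,0.1,0,0,0.022,1, 0.18,-0.021,0.3,0,0,0.022,1, 0.18,-0.021,0.46,0,0,0.022,1, 0.18,-0.021,0.52,0,0,0.022,1, 0.18,-0.021,0.553,0,0,0.022,1, 0.18,-0.021,0.553,0,0,0.022,1, 0.18,-0.021,0.553,0,0,0.022,-1, 0.18,-0.021,0.553,0,0,0.022,-1, 0.18,-0.021,0.553,0,0,0.022,-1, 0.18,-0.021,0.553,0,0,0.022,-1, 0.18,-0.021,0.553,0,0,0.022,-1, 0.18,-0.021,0.553,0,0,0.022,-1, 0.18,-0.021,0.553,0,0,0.022,-1]' 40; python3 - <<'E'
from h import *
c=robot.camera('top'); im=c["color"]; hsv=cv2.cvtColor(im,cv2.COLOR_RGB2HSV)
low=(hsv[...,1]<70)&(hsv[...,2]>60)
def box(n,u,v,r,m,z):
    mm=np.zeros(m.shape,bool); mm[v-r:v+r,u-r:u+r]=m[v-r:v+r,u-r:u+r]; print(n,quad(c,mm,z)[0],mm.sum())
box("btray",354,214,33,low,16); box("ttray",295,200,30,low,16)
t=np.radians(-5);x,y=577-40*np.cos(t),93-40*np.sin(t);print(x,y)
go(x,y,130,-5)
E
```

```text
clock: 9.32
eef_pos: [498.4, -338.1, 12.5]
tool_rot: [2.964, -1.039, 0.002]
wrist_force: [-0.7, 0.5, 5.1]
finger_gap: 0.274
grip_force: 40.5
btray (549.1, -84.9, 152.0, 80.4, -8.7) 1414
ttray (577.0, 92.9, 133.8, 98.6, -5.0) 1369
537.1522120763302 96.48622970990633
clk 9.38 at [ 498.4 -338.1   12.5] yaw -128.6 q7 -1.79 f [-0.8  0.2  5.1] gap 0.268 grip 40.5
ROW [-0.964, -1.454, -0.471] [-0.001, -0.002, 1.878]
```

```bash
sed -i 's/def go(x,y,z,yaw):/def go(x,y,z,yaw,ks=(0,180)):/; s/for k in (0,180):/for k in ks:/' h.py; python3 -m crank '[0,0,-0.2,0,0,0,-1, 0,0,-0.4,0,0,-0.3,-1, -0.16,-0.24,-0.471,0,0,-0.6,-1, -0.32,-0.48,-0.471,0,0,-1,-1, -0.48,-0.72,-0.471,0,0,-1,-1, -0.48,-0.72,-0.471,0,0,-1,-1]'; python3 -c "
from h import *
go(537,96.5,130,-5,(0,))"
```

```text
clock: 10.12
eef_pos: [516.2, -117.8, 129.0]
tool_rot: [-3.132, 0.229, 0.002]
wrist_force: [0.6, -0.6, -0.0]
finger_gap: 0.271
grip_force: 39.8
clk 10.12 at [ 516.2 -117.8  129. ] yaw -98.4 q7 -1.61 f [ 0.6 -0.6 -0. ] gap 0.271 grip 39.8
ROW [-0.042, -0.86, -0.003] [-0.003, 0.0, -3.112]
```

```bash
python3 -m crank '[0,-0.2,0,0,0,-0.33,-1, -0.02,-0.4,0,0,0,-0.66,-1, -0.03,-0.6,0,0,0,-1,-1, -0.042,-0.8,0,0,0,-1,-1, -0.042,-0.86,0,0,0,-1,-1, -0.042,-0.86,0,0,0,-1,-1]';python3 -m crank '[0,0,0,0,0,-0.33,-1, 0,0,0,0,0,-0.66,-1, 0,0,0,0,0,-1,-1, 0,0,0,0,0,-1,-1]';python3 -m crank '[0,0,0,0,0,-0.33,-1, 0,0,0,0,0,-0.66,-1, 0,0,0,0,0,-1,-1, 0,0,0,0,0,-1,-1]'; python3 -c "
from h import *
go(537,96.5,100,-5,(0,))"
```

```text
clock: 10.88
eef_pos: [538.1, 92.5, 128.9]
tool_rot: [-3.087, -0.585, 0.002]
wrist_force: [-0.5, -1.4, -0.5]
finger_gap: 0.274
grip_force: 39.8
clock: 11.38
eef_pos: [538.5, 89.2, 129.0]
tool_rot: [2.834, 1.353, -0.002]
wrist_force: [-0.4, -1.3, -0.7]
finger_gap: 0.272
grip_force: 39.8
clock: 11.88
eef_pos: [538.6, 90.4, 129.3]
tool_rot: [2.389, 2.04, -0.001]
wrist_force: [-0.8, -0.0, -0.3]
finger_gap: 0.273
grip_force: 39.8
clk 11.88 at [538.6  90.4 129.3] yaw -9.0 q7 -0.53 f [-0.8 -0.  -0.3] gap 0.273 grip 39.8
ROW [0.023, -0.01, 0.117] [-0.001, 0.001, -0.134]
```

```bash
python3 -m crank '[0.023,-0.01,0.1,0,0,-0.134,-1, 0.023,-0.01,0.2,0,0,-0.134,-1, 0.023,-0.01,0.3,0,0,-0.134,-1, 0.023,-0.01,0.3,0,0,-0.134,-1, 0.023,-0.01,0.3,0,0,-0.134,-1]'; python3 -c "
from h import *
go(537,96.5,18,-5,(0,))"
```

```text
clock: 12.5
eef_pos: [537.6, 97.8, 55.3]
tool_rot: [2.312, 2.126, 0.001]
wrist_force: [0.5, -0.2, -0.7]
finger_gap: 0.27
grip_force: 39.8
clk 12.50 at [537.6  97.8  55.3] yaw -4.8 q7 -0.54 f [ 0.5 -0.2 -0.7] gap 0.270 grip 39.8
ROW [-0.005, -0.002, 0.149] [0.002, -0.0, 0.007]
```

```bash
python3 -m crank '[-0.005,-0.002,0.08,0,0,0,-1, -0.005,-0.002,0.13,0,0,0,-1, -0.005,-0.002,0.153,0,0,0,-1, -0.005,-0.002,0.153,0,0,0,-1, -0.005,-0.002,0.153,0,0,0,-0.16, -0.005,-0.002,0.153,0,0,0,-0.16, -0.005,-0.002,0.153,0,0,0,-0.16]'; python3 -c "
from h import *
go(537,96.5,18,-5,(0,))"; python3 -m crank '[0,0,-0.1,0,0,0,-0.16, 0,0,-0.3,0,0,0,-0.16, 0,0,-0.5,0,0,0,0.4, 0,0,-0.6,0,0,0,1, 0,0,-0.6,0,0,0,1]';python3 -c "
from h import *
t=np.radians(24.8);x=360+19*np.cos(t)+20*np.sin(t);y=311.6+19*np.sin(t)-20*np.cos(t);print(x,y)
go(x,y,150,114.8); go(x,y,150,-65.2,(0,))
c=robot.camera('wrist');cv2.imwrite('pics/w4.png',c['color'][:,:,::-1])"
```

```text
clock: 13.38
eef_pos: [536.4, 96.7, 16.2]
tool_rot: [-2.309, -2.13, 0.0]
wrist_force: [-0.1, -0.7, -0.1]
finger_gap: 0.42
grip_force: 0.0
clk 13.38 at [536.4  96.7  16.2] yaw -4.6 q7 -0.58 f [-0.1 -0.7 -0.1] gap 0.420 grip 0.0
ROW [-0.001, 0.003, -0.007] [-0.0, -0.0, 0.012]
clock: 14.0
eef_pos: [537.9, 97.0, 168.4]
tool_rot: [2.307, 2.127, 0.005]
wrist_force: [-0.3, -0.8, -1.0]
finger_gap: 0.995
grip_force: 0.0
385.6368137410488 301.41403999581917
clk 14.00 at [537.9  97.  168.4] yaw -4.6 q7 -0.45 f [-0.3 -0.8 -1. ] gap 0.995 grip 0.0
ROW [0.766, -0.673, 0.071] [0.008, -0.005, 2.019]
clk 14.00 at [537.9  97.  168.4] yaw -4.6 q7 -0.45 f [-0.3 -0.8 -1. ] gap 0.995 grip 0.0
ROW [0.766, -0.673, 0.071] [0.008, -0.005, 2.019]
```

View pics/w4.png

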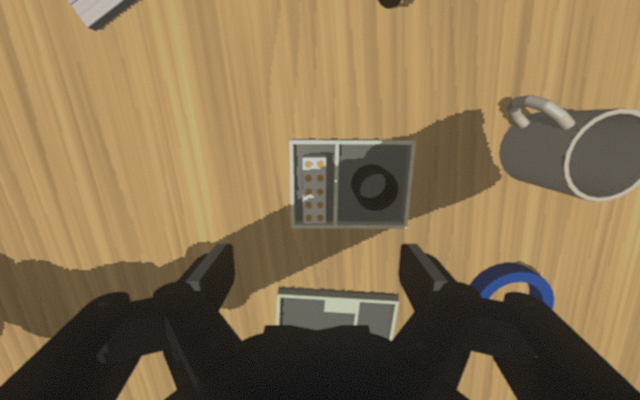

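```bash
python3 -m crank '[0.2,-0.18,0.02,0,0,0.33,1, 0.4,-0.36,0.04,0,0,0.66,1, 0.6,-0.52,0.06,0,0,1,1, 0.766,-0.673,0.071,0,0,1,1, 0.766,-0.673,0.071,0,0,1,1]';python3 -m crank '[0,0,0,0,0,0.33,1, 0,0,0,0,0,0.66,1, 0,0,0,0,0,1,1, 0,0,0,0,0,1,1, 0,0,0,0,0,1,1]';python3 - <<'E'
from h import *
x,y=385.6,301.4
c=robot.camera('wrist'); im=c["color"]; hsv=cv2.cvtColor(im,cv2.COLOR_RGB2HSV)
p=proj(c,[[360,311.6,12],[x,y,42]]);print(p)
cv2.imwrite('pics/w5.png',im[:,:,::-1])
u,v=p[0].astype(int)
m=np.zeros(im.shape[:2],bool); s=np.s_[max(0,v-110):v+90,u-90:u+90]; m[s]=((hsv[...,1]<60)&(hsv[...,2]>80))[s]
q,cs,w=quad(c,m,12);print("large",q,cv2.boundingRect(cs))
go(x,y,16,114.8)
E
```

```text
clock: 14.68
eef_pos: [379.6, 304.3, 147.0]
tool_rot: [-2.775, -1.471, 0.004]
wrist_force: [-0.2, 0.2, 0.4]
finger_gap: 0.999
grip_force: 0.0
clock: 15.3
eef_pos: [384.0, 300.5, 147.8]
tool_rot: [3.064, 0.694, -0.002]
wrist_force: [-1.3, -0.7, 0.6]
finger_gap: 1.003
grip_force: 0.0
[[297.48338126 205.03894151]
 [316.81506113 195.17101007]]
large (357.5, 315.1, 85.5, 62.0, 25.9) (266, 165, 58, 79)
clk 15.35 at [384.  300.7 148. ] yaw -64.5 q7 -1.91 f [-0.9 -0.2  0.2] gap 0.999 grip 0.0
ROW [0.007, 0.0, 0.528] [-0.0, 0.002, 0.023]
```

View pics/w5.png

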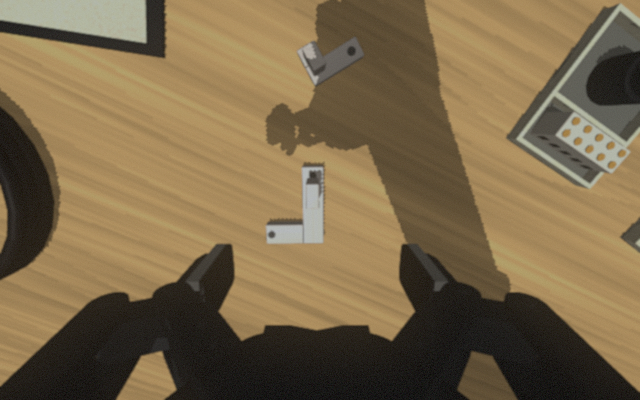

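```bash
python3 -m crank '[0.005,-0.01,0.15,0,0,0,1, 0.005,-0.01,0.35,0,0,0,1, 0.005,-0.01,0.47,0,0,0,1, 0.005,-0.01,0.525,0,0,0,1, 0.005,-0.01,0.525,0,0,0,1, 0.005,-0.01,0.525,0,0,0,-1, 0.005,-0.01,0.525,0,0,0,-1, 0.005,-0.01,0.525,0,0,0,-1, 0.005,-0.01,0.525,0,0,0,-1, 0.005,-0.01,0.525,0,0,0,-1, 0.005,-0.01,0.525,0,0,0,-1, 0.005,-0.01,0.525,0,0,0,-1, 0.005,-0.01,0.525,0,0,0,-1, 0.005,-0.01,0.525,0,0,0,-1]' 50; python3 - <<'E'
from h import *
t=np.radians(-8.7);C,S=np.cos(t),np.sin(t)
tr=lambda a,b:(549+C*a-S*b,-84.9+S*a+C*b)
print(tr(-5,-20),tr(-30,13),tr(49,0))
go(*tr(-5,-20),110,-98.7)
E
```

```text
clock: 17.1
eef_pos: [384.6, 304.2, 17.7]
tool_rot: [3.065, 0.69, 0.001]
wrist_force: [-1.0, -0.5, 5.2]
finger_gap: 0.131
grip_force: 49.5
(np.float64(541.0323141610122), np.float64(-103.91357363493758)) (np.float64(521.3115740589533), np.float64(-67.51175486407054)) (np.float64(597.4362004536255), np.float64(-92.31178019211374))
clk 17.10 at [384.6 304.2  17.7] yaw -64.6 q7 -2.10 f [-1.  -0.5  5.2] gap 0.131 grip 49.5
ROW [-0.134, 1.743, -0.369] [0.0, -0.001, 1.136]
```

```bash
python3 -m crank '[0,0,-0.15,0,0,0,-1, 0,0.1,-0.35,0,0,0.1,-1, 0,0.3,-0.369,0,0,0.4,-1, -0.03,0.5,-0.369,0,0,0.7,-1, -0.05,0.7,-0.369,0,0,1,-1, -0.07,0.9,-0.369,0,0,1,-1, -0.08,1,-0.369,0,0,1,-1, -0.08,1,-0.369,0,0,1,-1]'; python3 -c "
from h import *
go(541,-104,110,-98.7)"
```

```text
clock: 18.1
eef_pos: [473.1, 67.2, 108.8]
tool_rot: [3.138, -0.134, -0.002]
wrist_force: [-1.0, 0.1, -2.6]
finger_gap: 0.127
grip_force: 49.2
clk 18.10 at [473.1  67.2 108.8] yaw -94.9 q7 -1.91 f [-1.   0.1 -2.6] gap 0.127 grip 49.2
ROW [0.329, 0.659, -0.005] [0.001, 0.003, 0.127]
```

```bash
python3 -m crank '[0.1,0.2,0,0,0,0.1,-1, 0.2,0.4,0,0,0,0.127,-1, 0.3,0.6,0,0,0,0.127,-1, 0.329,0.659,0,0,0,0.127,-1, 0.329,0.659,0,0,0,0.127,-1, 0.329,0.659,0,0,0,0.127,-1]'; python3 - <<'E'
from h import *
go(541,-104,70,-98.7)
c=robot.camera('wrist');im=c['color'];cv2.imwrite('pics/w6.png',im[:,:,::-1])
E
```

```text
clock: 18.85
eef_pos: [541.5, -98.4, 109.3]
tool_rot: [-3.132, 0.226, 0.001]
wrist_force: [0.6, 0.1, -1.3]
finger_gap: 0.13
grip_force: 49.2
clk 18.85 at [541.5 -98.4 109.3] yaw -98.2 q7 -1.70 f [ 0.6  0.1 -1.3] gap 0.130 grip 49.2
ROW [0.001, 0.023, 0.157] [-0.002, 0.002, 0.015]
```

View pics/w6.png

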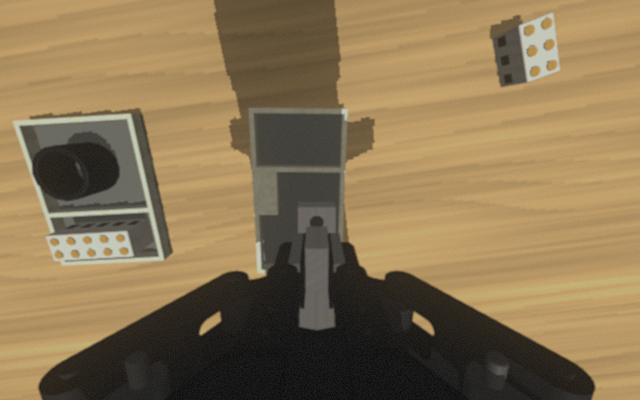

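```bash
python3 - <<'E'
from h import *
s=robot.observe();c=robot.camera('wrist');T=R.from_rotvec(s['tool_rot'])
w=ray(c,[[299,206],[336,206]],103.6); d=np.c_[w-s['eef_pos'][:2],[0,0]]
print(s['eef_pos'],T.inv().apply(d).round(1))
print("tray far corners",ray(c,[[250,108],[348,110]],16))
t=np.radians(-8.7);C,S=np.cos(t),np.sin(t)
print([(549+C*a-S*b,-84.9+S*a+C*b) for a,b in((75,40),(75,-40))])
E
```

```text
[541.52750526 -98.51929085 109.46621133] [[21.8 -9.8 -0. ]
 [21.9 11.  -0. ]]
tray far corners [[ 626.35768365  -56.19717822]
 [ 613.5343165  -134.64991616]]
[(np.float64(629.18747432054), np.float64(-56.7048060461941)), (np.float64(617.0866087007624), np.float64(-135.78431699088878))]
```

```bash
python3 -m crank '[0.001,0.023,0.1,0,0,0.015,-1, 0.001,0.023,0.2,0,0,0.015,-1, 0.001,0.023,0.25,0,0,0.015,-1, 0.001,0.023,0.25,0,0,0.015,-1, 0.001,0.023,0.25,0,0,0.015,-1]'; python3 -c "
from h import *
go(541,-104,22.5,-98.7)"
```

```text
clock: 19.58
eef_pos: [542.1, -106.8, 48.0]
tool_rot: [3.132, -0.242, 0.002]
wrist_force: [-1.1, 0.1, -1.2]
finger_gap: 0.129
grip_force: 49.2
clk 19.57 at [ 542.1 -106.8   48. ] yaw -98.9 q7 -1.73 f [-1.1  0.1 -1.2] gap 0.129 grip 49.2
ROW [-0.006, -0.01, 0.102] [0.0, -0.003, -0.005]
```

```bash
python3 -m crank '[-0.006,-0.01,0.01,0,0,0,-1, -0.006,-0.01,0.01,0,0,0,-1, -0.006,-0.01,0.04,0,0,0,-1, -0.006,-0.01,0.08,0,0,0,-1, -0.006,-0.01,0.102,0,0,0,-1, -0.006,-0.01,0.102,0,0,0,-1, -0.006,-0.01,0.102,0,0,0,-1]'; python3 -c "
from h import *
go(541,-104,22,-98.7)"
```

```text
clock: 20.45
eef_pos: [539.7, -104.4, 21.7]
tool_rot: [3.132, -0.243, -0.002]
wrist_force: [-2.4, -0.2, 5.1]
finger_gap: 0.13
grip_force: 50.3
clk 20.45 at [ 539.7 -104.4   21.7] yaw -98.9 q7 -1.76 f [-2.4 -0.2  5.1] gap 0.130 grip 50.3
ROW [0.005, -0.002, -0.001] [0.001, 0.003, -0.006]
```

```bash
python3 -m crank '[0,0,0,0,0,0,0, 0,0,0,0,0,0,0, 0,0,0,0,0,0,0, 0,0,-0.1,0,0,0,0, 0,0,-0.3,0,0,0,0, 0,-0.1,-0.5,0,0,-0.3,1, 0,-0.3,-0.55,0,0,-0.6,1, -0.05,-0.5,-0.55,0,0,-0.9,1, -0.05,-0.7,-0.55,0,0,-1,1, -0.05,-0.9,-0.55,0,0,-1,1, -0.05,-1,-0.55,0,0,-1,1, -0.05,-1,-0.55,0,0,-1,1]'; python3 - <<'E'
from h import *
go(493.5,352.2,160,-39.3)
c=robot.camera('top');im=c['color'];cv2.imwrite('pics/t3.png',cv2.resize(im[170:255,310:400,::-1],None,fx=6,fy=6,interpolation=cv2.INTER_CUBIC))
E
```

```text
clock: 21.95
eef_pos: [566.0, 147.4, 159.0]
tool_rot: [-3.086, -0.583, -0.0]
wrist_force: [-0.5, -1.1, 0.0]
finger_gap: 1.005
grip_force: 0.0
clk 21.95 at [566.  147.4 159. ] yaw -68.6 q7 -1.67 f [-0.5 -1.1  0. ] gap 1.005 grip 0.0
ROW [0.028, -0.868, -0.003] [-0.002, -0.001, -0.977]
```

View pics/t3.png

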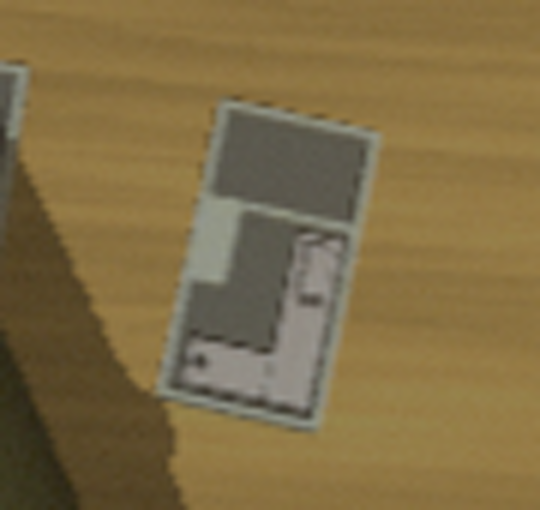

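```bash
python3 -m crank '[0,-0.2,0,0,0,-0.3,1, 0.01,-0.4,0,0,0,-0.6,1, 0.02,-0.6,0,0,0,-0.977,1, 0.028,-0.8,0,0,0,-0.977,1, 0.028,-0.868,0,0,0,-0.977,1, 0.028,-0.868,0,0,0,-0.977,1, 0.028,-0.868,0,0,0,-0.977,1]'; python3 - <<'E'
from h import *
x,y=493.5,352.2
c=robot.camera('wrist'); im=c["color"]; hsv=cv2.cvtColor(im,cv2.COLOR_RGB2HSV)
p=proj(c,[[506.7,341.4,12],[x,y,42]]);print(p)
u,v=p[0].astype(int); o=np.array([u-100,v-75])
cv2.imwrite('pics/w7.png',cv2.resize(im[v-75:v+75,u-100:u+100,::-1],None,fx=4,fy=4)); print("crop origin",o)
go(x,y,16,-39.3)
E
```

```text
clock: 22.88
eef_pos: [496.6, 346.6, 158.7]
tool_rot: [2.843, 1.332, -0.001]
wrist_force: [0.2, -0.9, -0.6]
finger_gap: 0.998
grip_force: 0.0
[[327.20772458 185.04590224]
 [310.73958445 192.0752048 ]]
crop origin [227 110]
clk 22.93 at [496.6 346.7 158.7] yaw -39.8 q7 -1.59 f [ 0.6 -1.1  0.1] gap 0.999 grip 0.0
ROW [0.01, -0.024, 0.571] [0.003, 0.002, -0.017]
```

View pics/w7.png

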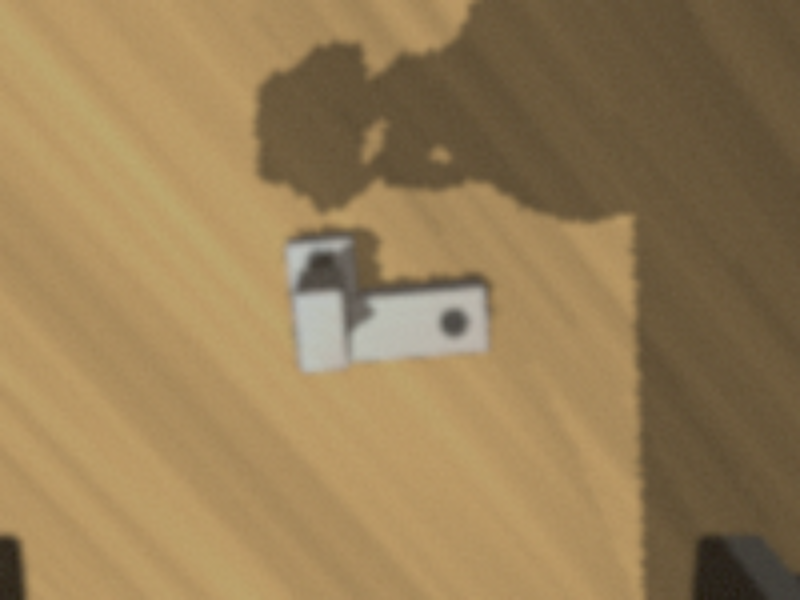

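```bash
python3 -m crank '[0.01,-0.034,0.15,0,0,-0.127,1, 0.01,-0.034,0.35,0,0,-0.127,1, 0.01,-0.034,0.5,0,0,-0.127,1, 0.01,-0.034,0.57,0,0,-0.127,1, 0.01,-0.034,0.57,0,0,-0.127,1, 0.01,-0.034,0.57,0,0,-0.127,-1, 0.01,-0.034,0.57,0,0,-0.127,-1, 0.01,-0.034,0.57,0,0,-0.127,-1, 0.01,-0.034,0.57,0,0,-0.127,-1, 0.01,-0.034,0.57,0,0,-0.127,-1, 0.01,-0.034,0.57,0,0,-0.127,-1, 0.01,-0.034,0.57,0,0,-0.127,-1, 0.01,-0.034,0.57,0,0,-0.127,-1, 0.01,-0.034,0.57,0,0,-0.127,-1]' 50; python3 -c "
from h import *
go(521.3,-67.5,110,-8.7)"
```

```text
clock: 24.68
eef_pos: [490.2, 356.9, 16.9]
tool_rot: [2.796, 1.432, 0.001]
wrist_force: [-0.3, -2.4, 5.3]
finger_gap: 0.124
grip_force: 52.5
clk 24.68 at [490.2 356.9  16.9] yaw -35.8 q7 -1.64 f [-0.3 -2.4  5.3] gap 0.124 grip 52.5
ROW [-1.304, 1.093, -0.372] [0.001, -0.0, -0.902]
```

```bash
python3 -m crank '[0,0,-0.15,0,0,0,-1, 0,0,-0.35,0,0,0,-1, -0.15,0.12,-0.372,0,0,-0.3,-1, -0.3,0.25,-0.372,0,0,-0.6,-1, -0.45,0.38,-0.372,0,0,-0.9,-1, -0.6,0.5,-0.372,0,0,-0.9,-1, -0.75,0.63,-0.372,0,0,-0.9,-1, -0.9,0.755,-0.372,0,0,-0.9,-1, -0.9,0.755,-0.372,0,0,-0.9,-1]'; python3 -c "
from h import *
go(521.3,-67.5,110,-8.7)"
```

```text
clock: 25.8
eef_pos: [511.6, 58.6, 108.6]
tool_rot: [2.393, 2.035, -0.004]
wrist_force: [-0.9, -0.4, -0.0]
finger_gap: 0.132
grip_force: 51.8
clk 25.80 at [511.6  58.6 108.6] yaw -9.2 q7 -0.53 f [-0.9 -0.4 -0. ] gap 0.132 grip 51.8
ROW [-0.492, 0.119, -0.005] [-0.002, 0.004, -0.018]
```

```bash
python3 -m crank '[-0.2,0.05,0,0,0,-0.018,-1, -0.4,0.1,0,0,0,-0.018,-1, -0.492,0.119,0,0,0,-0.018,-1, -0.492,0.119,0,0,0,-0.018,-1, -0.492,0.119,0,0,0,-0.018,-1, -0.492,0.119,0,0,0,-0.018,-1]'; python3 - <<'E'
from h import *
go(521.3,-67.5,60,-8.7)
c=robot.camera('wrist');im=c['color'];cv2.imwrite('pics/w8.png',cv2.resize(im[100:340,180:500,::-1],None,fx=2.5,fy=2.5))
E
```

```text
clock: 26.55
eef_pos: [522.2, -60.0, 109.6]
tool_rot: [-2.372, -2.06, -0.001]
wrist_force: [-0.7, -0.0, -1.3]
finger_gap: 0.125
grip_force: 51.8
clk 26.55 at [522.2 -60.  109.6] yaw -8.0 q7 -0.27 f [-0.7 -0.  -1.3] gap 0.125 grip 51.8
ROW [-0.03, 0.001, 0.198] [-0.0, -0.001, 0.022]
```

View pics/w8.png

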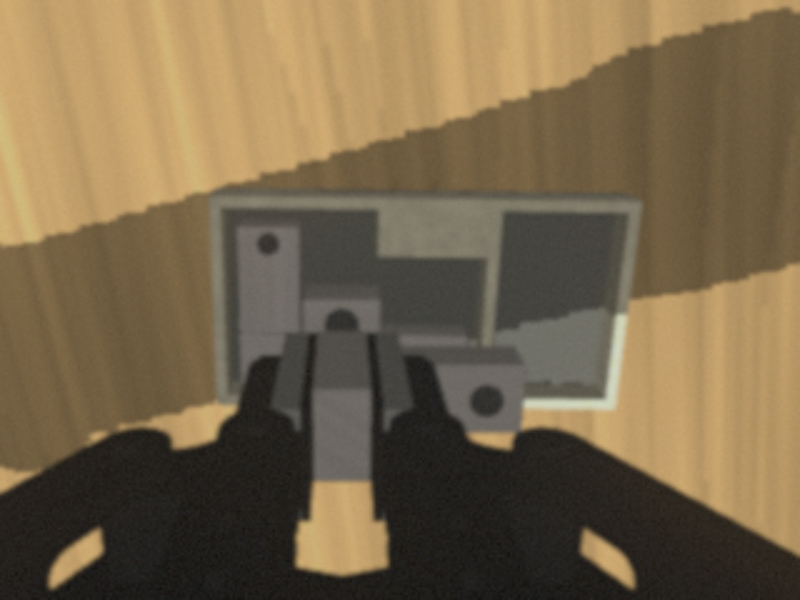

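```bash
python3 - <<'E'
from h import *
s=robot.observe();c=robot.camera('wrist');T=R.from_rotvec(s['tool_rot'])
f=lambda p:np.float64(p)/2.5+[180,100]
w=ray(c,f([[303,300],[380,300],[525,365]]),104.7); d=np.c_[w-s['eef_pos'][:2],[0,0,0]]
print(s['eef_pos'],T.inv().apply(d).round(1))
t=np.radians(-8.7);C,S=np.cos(t),np.sin(t);Rt=np.array([[C,-S],[S,C]])
loc=lambda w:((w-[549,-84.9])@Rt).round(1)
print("tray corners(-75,40)(75,40)",loc(ray(c,f([[212,193],[640,198]]),16)))
print("key (-16,19),(23,19)",loc(ray(c,f([[378,257],[487,258]]),16)))
print("large leg end (-66,31),(-44,31)",loc(ray(c,f([[238,226],[298,226]]),16)))
E
```

```text
[522.22664512 -60.31397809 109.57562439] [[14.9 -9.4  0. ]
 [14.9  8.   0. ]
 [-1.1 42.   0. ]]
tray corners(-75,40)(75,40) [[-75.9  41.8]
 [ 72.6  41.9]]
key (-16,19),(23,19) [[-17.8  19.4]
 [ 21.   19.5]]
large leg end (-66,31),(-44,31) [[-67.2  30.2]
 [-46.1  30.4]]
```

```bash
python3 -c "
from h import *
go(521.6,-65.5,50,-8.7)";python3 -m crank '[-0.021,0,0.1,0,0,0.02,-1, -0.021,0,0.2,0,0,0.02,-1, -0.021,0,0.24,0,0,0.02,-1, -0.021,0,0.24,0,0,0.02,-1, -0.021,0,0.24,0,0,0.02,-1]'; python3 -c "
from h import *
go(521.6,-65.5,22,-8.7)"
```

```text
clk 26.65 at [522.2 -60.7 109.6] yaw -8.1 q7 -0.27 f [ 0.6 -0.3 -0.4] gap 0.129 grip 51.8
ROW [-0.019, 0.0, 0.238] [0.0, -0.0, 0.02]
clock: 27.28
eef_pos: [522.3, -67.1, 50.5]
tool_rot: [2.384, 2.044, 0.002]
wrist_force: [0.4, 0.4, -0.4]
finger_gap: 0.128
grip_force: 51.8
clk 27.27 at [522.3 -67.1  50.5] yaw -8.8 q7 -0.34 f [ 0.4  0.4 -0.4] gap 0.128 grip 51.8
ROW [0.006, -0.004, 0.114] [0.003, 0.0, -0.003]
```

```bash
python3 -m crank '[0.006,-0.004,0.01,0,0,0,-1, 0.006,-0.004,0.01,0,0,0,-1, 0.006,-0.004,0.04,0,0,0,-1, 0.006,-0.004,0.07,0,0,0,-1, 0.006,-0.004,0.095,0,0,0,-1, 0.006,-0.004,0.117,0,0,0,-1, 0.006,-0.004,0.117,0,0,0,-1, 0.006,-0.004,0.117,0,0,0,-1]'; python3 -c "
from h import *
go(521.6,-65.5,22,-8.7)"
```

```text
clock: 28.28
eef_pos: [520.6, -65.7, 20.9]
tool_rot: [-2.386, -2.044, 0.002]
wrist_force: [-3.7, 0.3, 8.7]
finger_gap: 0.127
grip_force: 53.0
clk 28.27 at [520.6 -65.7  20.9] yaw -8.8 q7 -0.37 f [-3.7  0.3  8.7] gap 0.127 grip 53.0
ROW [0.001, 0.004, -0.005] [-0.002, 0.002, -0.004]
```

```bash
python3 -m crank '[0,0,0,0,0,0,-0.3, 0,0,0,0,0,0,-0.3, 0,0,0,0,0,0,-0.3, 0,0,-0.1,0,0,0,-0.3, 0,0,-0.3,0,0,0,0, 0.1,0.1,-0.5,0,0,0,1, 0.3,0.1,-0.6,0,0,0,1, 0.5,0.15,-0.6,0,0,0,1, 0.7,0.2,-0.6,0,0,0,1, 0.9,0.2,-0.6,0,0,0,1, 1,0.2,-0.6,0,0,0,1, 1,0.2,-0.6,0,0,0,1]'; python3 - <<'E'
from h import *
go(620,266,170,-8.7)
c=robot.camera('top');im=c['color']
a=cv2.resize(im[170:255,310:400,::-1],None,fx=6,fy=6,interpolation=cv2.INTER_CUBIC)
w=robot.camera('wrist');cv2.imwrite('pics/c1.png',np.hstack([a[:400,100:420],cv2.resize(w['color'][:,:,::-1],(480,300))[0:300].copy() if 0 else cv2.copyMakeBorder(cv2.resize(w['color'][:,:,::-1],(480,300)),0,100,0,0,cv2.BORDER_CONSTANT)]))
print(proj(w,[[620,266,50],[620,266,0]]))
print(-R.from_rotvec(c['rvec']).as_matrix().T@c['tvec'])
E
```

```text
clock: 29.78
eef_pos: [607.7, 176.8, 170.1]
tool_rot: [-2.38, -2.049, -0.001]
wrist_force: [-0.7, -0.4, -0.1]
finger_gap: 1.003
grip_force: 0.0
clk 29.77 at [607.7 176.8 170.1] yaw -8.5 q7 -0.76 f [-0.7 -0.4 -0.1] gap 1.003 grip 0.0
ROW [0.36, -0.004, 0.001] [-0.002, -0.003, 0.005]
[[314.98499034  93.52585808]
 [315.23044034  98.07091581]]
[ 276.50406018   -6.08343068 1491.49085721]
```

View pics/c1.png

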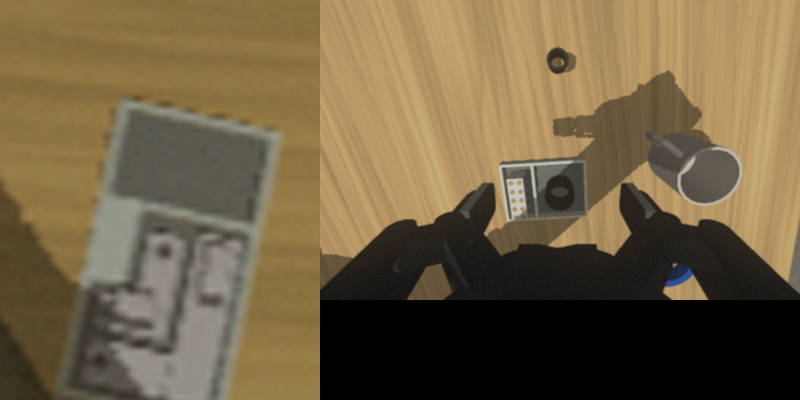

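```bash
python3 - <<'E'
from h import *
c=robot.camera('wrist'); hsv=cv2.cvtColor(c['color'],cv2.COLOR_RGB2HSV)
m=np.zeros(hsv.shape[:2],bool); m[55:110,290:345]=hsv[55:110,290:345,2]<70
q,cs,w=quad(c,m,50);print(cv2.boundingRect(cs)); print(ray(c,[[316.5,82]],50),ray(c,[[316.5,82]],25))
c=robot.camera('top'); hsv=cv2.cvtColor(c['color'],cv2.COLOR_RGB2HSV)
m=np.zeros(hsv.shape[:2],bool); m[167:191,221:245]=hsv[167:191,221:245,2]<50
q,cs,w=quad(c,m,25);print(q,cv2.boundingRect(cs))
go(619,276,150,-8.7)
E
```

```text
(303, 62, 27, 34)
[[623.37208989 273.38633132]] [[623.85961894 276.49321034]]
(626.2, 275.6, 35.4, 21.0, 38.2) (229, 174, 10, 11)
clk 29.98 at [608.8 171.4 170. ] yaw -9.0 q7 -0.76 f [-0.2 -0.9  0.3] gap 0.999 grip 0.0
ROW [0.42, -0.025, 0.079] [0.0, 0.003, -0.009]
```

```bash
python3 -m crank '[0.2,-0.005,0.05,0,0,0,1, 0.4,-0.005,0.079,0,0,0,1, 0.42,-0.005,0.079,0,0,0,1, 0.42,-0.005,0.079,0,0,0,1, 0.42,-0.005,0.079,0,0,0,1, 0.42,-0.005,0.079,0,0,0,1]'; python3 - <<'E'
from h import *
c=robot.camera('wrist'); hsv=cv2.cvtColor(c['color'],cv2.COLOR_RGB2HSV)
p=proj(c,[[624,276,50],[624,276,0]]);print(p);u,v=p[0].astype(int)
m=np.zeros(hsv.shape[:2],bool); s=np.s_[v-45:v+45,u-30:u+30];m[s]=hsv[s][...,2]<70
q,cs,w=quad(c,m,50);b=cv2.boundingRect(cs);print(b); 
# rim: lower end of blob is the rim's near edge; rim width = blob width
uc=b[0]+b[2]/2; vc=b[1]+b[3]-b[2]/2
g=ray(c,[[uc,vc]],50)[0];print(g); go(*g,18,-8.7)
cv2.imwrite('pics/w9.png',cv2.resize(c['color'][v-60:v+60,u-80:u+80,::-1],None,fx=4,fy=4));print(u,v)
E
```

```text
clock: 30.72
eef_pos: [624.2, 275.5, 150.8]
tool_rot: [2.388, 2.04, -0.0]
wrist_force: [-0.8, 0.1, 0.4]
finger_gap: 1.002
grip_force: 0.0
[[316.87019179 198.90819181]
 [316.74221349 186.5160268 ]]
(303, 174, 26, 35)
[623.64288987 278.83562451]
clk 30.77 at [624.  275.9 150.8] yaw -9.0 q7 -0.92 f [ 0.5 -0.6 -0.1] gap 1.002 grip 0.0
ROW [0.012, -0.004, 0.531] [0.001, 0.001, -0.009]
316 198
```

View pics/w9.png

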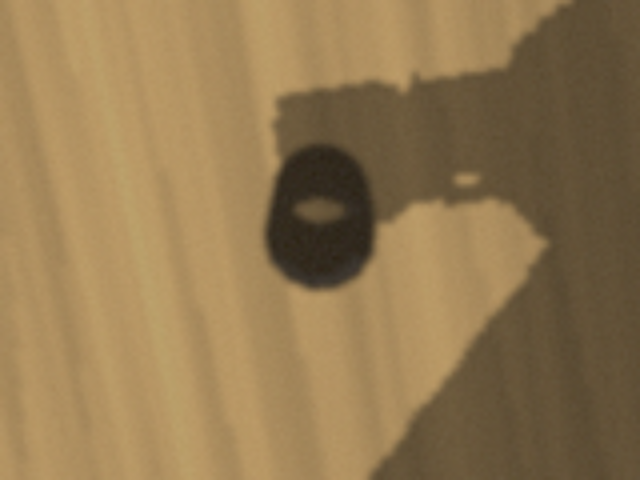

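```bash
python3 -m crank '[0.008,-0.003,0.15,0,0,0,1, 0.008,-0.003,0.35,0,0,0,1, 0.008,-0.003,0.48,0,0,0,1, 0.008,-0.003,0.531,0,0,0,1, 0.008,-0.003,0.531,0,0,0,1, 0.008,-0.003,0.531,0,0,0,-1, 0.008,-0.003,0.531,0,0,0,-1, 0.008,-0.003,0.531,0,0,0,-1, 0.008,-0.003,0.531,0,0,0,-1, 0.008,-0.003,0.531,0,0,0,-1, 0.008,-0.003,0.531,0,0,0,-1, 0.008,-0.003,0.531,0,0,0,-1, 0.008,-0.003,0.531,0,0,0,-1]' 40; python3 -c "
from h import *
go(597,-92.3,110,-8.7)"
```

```text
clock: 32.4
eef_pos: [623.4, 279.9, 18.7]
tool_rot: [2.386, 2.043, 0.001]
wrist_force: [-0.6, -1.6, 5.7]
finger_gap: 0.289
grip_force: 39.4
clk 32.40 at [623.4 279.9  18.7] yaw -8.8 q7 -0.99 f [-0.6 -1.6  5.7] gap 0.289 grip 39.4
ROW [-1.487, 0.125, -0.366] [0.002, -0.001, -0.004]
```

```bash
python3 -m crank '[0,0,-0.15,0,0,0,-1, 0,0,-0.366,0,0,0,-1, -0.2,0.04,-0.38,0,0,0,-1, -0.4,0.06,-0.38,0,0,0,-1, -0.6,0.08,-0.38,0,0,0,-1, -0.8,0.1,-0.38,0,0,0,-1, -1,0.12,-0.38,0,0,0,-1, -1,0.12,-0.38,0,0,0,-1]'; python3 -c "
from h import *
go(597,-92.3,110,-8.7)"
```

```text
clock: 33.4
eef_pos: [614.1, 20.9, 111.6]
tool_rot: [2.394, 2.032, -0.006]
wrist_force: [-0.2, 0.1, 0.4]
finger_gap: 0.292
grip_force: 39.4
clk 33.40 at [614.1  20.9 111.6] yaw -9.4 q7 -0.54 f [-0.2  0.1  0.4] gap 0.292 grip 39.4
ROW [-0.458, 0.006, 0.008] [-0.002, 0.007, -0.022]
```

```bash
python3 -m crank '[-0.2,0.002,0,0,0,-0.02,-1, -0.4,0.006,0,0,0,-0.02,-1, -0.458,0.006,0,0,0,-0.02,-1, -0.458,0.006,0.1,0,0,-0.02,-1, -0.458,0.006,0.2,0,0,-0.02,-1, -0.458,0.006,0.2,0,0,-0.02,-1, -0.458,0.006,0.2,0,0,-0.02,-1, -0.458,0.006,0.2,0,0,-0.02,-1]'; python3 -c "
from h import *
go(596.5,-92.3,22.7,-8.7)"
```

```text
clock: 34.4
eef_pos: [599.1, -84.7, 64.1]
tool_rot: [2.373, 2.056, 0.002]
wrist_force: [0.4, -0.2, -0.8]
finger_gap: 0.289
grip_force: 39.4
clk 34.40 at [599.1 -84.7  64.1] yaw -8.2 q7 -0.37 f [ 0.4 -0.2 -0.8] gap 0.289 grip 39.4
ROW [-0.031, -0.006, 0.165] [0.004, -0.0, 0.017]
```

```bash
python3 -m crank '[-0.02,-0.008,0,0,0,0.01,-1, -0.02,-0.008,0.05,0,0,0.01,-1, -0.02,-0.008,0.1,0,0,0.01,-1, -0.02,-0.008,0.14,0,0,0.01,-1, -0.02,-0.008,0.165,0,0,0.01,-1, -0.02,-0.008,0.165,0,0,0.01,-1, -0.02,-0.008,0.165,0,0,0.01,-1]'; python3 -c "
from h import *
go(596.5,-92.3,22.7,-8.7)"
```

```text
clock: 35.28
eef_pos: [594.8, -89.8, 22.5]
tool_rot: [-2.38, -2.05, 0.004]
wrist_force: [-6.3, -0.7, 11.2]
finger_gap: 0.291
grip_force: 40.4
clk 35.27 at [594.8 -89.8  22.5] yaw -8.5 q7 -0.40 f [-6.3 -0.7 11.2] gap 0.291 grip 40.4
ROW [-0.009, 0.008, -0.001] [-0.004, 0.002, 0.006]
```

```bash
python3 -m crank '[0,0.004,-0.003,0,0,0,-1, 0,0.004,-0.003,0,0,0,-0.1, 0,0.004,-0.003,0,0,0,-0.1, 0,0.004,-0.003,0,0,0,-0.1, 0,0.004,-0.1,0,0,0,-0.1, 0,0.004,-0.3,0,0,0,-0.1, 0,0,-0.5,0,0,0,-0.1, -0.3,-0.2,-0.6,0,0,0,-0.1, -0.6,-0.2,-0.6,0,0,0,-0.1, -0.8,-0.2,-0.6,0,0,0,-0.1, -0.8,-0.2,-0.6,0,0,0,-0.1, -0.8,-0.2,-0.6,0,0,0,-0.1]'; python3 - <<'E'
from h import *
c=robot.camera('top');cv2.imwrite('pics/f.png',cv2.resize(c['color'][120:250,230:410,::-1],None,fx=4.4,fy=4.4,interpolation=cv2.INTER_CUBIC))
E
```

```text
clock: 36.78
eef_pos: [515.2, -283.4, 171.2]
tool_rot: [-2.386, -2.044, 0.001]
wrist_force: [-0.2, -0.2, 0.7]
finger_gap: 0.448
grip_force: 0.0
```

View pics/f.png

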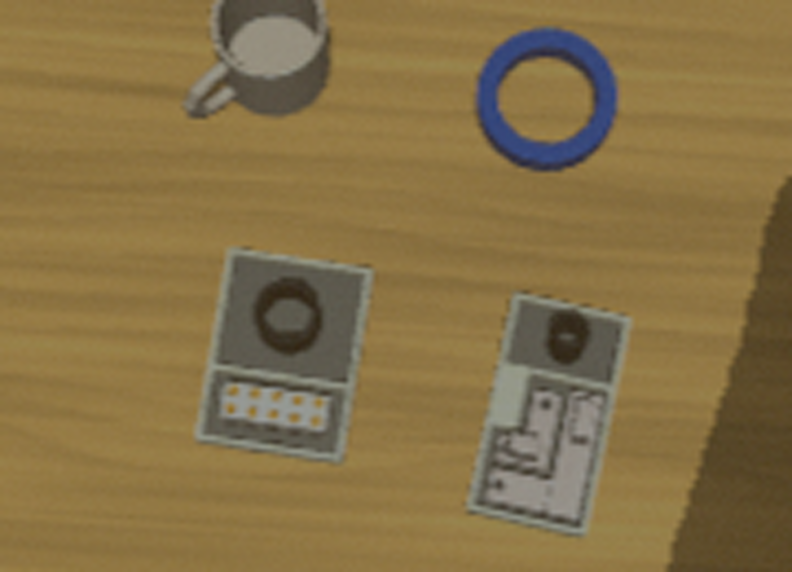

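```bash
python3 - <<'E'
from h import *
c=robot.camera('top')
f=lambda p:np.float64(p)/4.4+[230,120]
def loc(w,o,d):
    t=np.radians(d);C,S=np.cos(t),np.sin(t);return ((w-o)@np.array([[C,-S],[S,C]])).round(1)
print("block",loc(ray(c,f([[276,404]]),36),[577,93],-5),"wide",loc(ray(c,f([[288,315]]),30),[577,93],-5),"slim",loc(ray(c,f([[568,335]]),29),[549,-84.9],-8.7))
s=robot.observe();print(s["dq"].max())
print(robot.hand_in())
E
```

```text
block [[-38.7  -3.1]] wide [[22.5 -0.6]] slim [[50.5 -2.3]]
0.006378942453332066
the job is handed in; nothing more can be done
None
```

Both kits are made up and the job is handed in at about 37 s of the 128 s allowed. In the last picture all five parts sit in their places, with the block and both sleeves measured inside tolerance. I never moved the short terminal block, the mug or the roll of tape, but I have not seen the judge's verdict.

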